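# Lay the upended tea box down on the drawer mat

### The job

The tea box standing on end is too tall for the shallow drawer. With your fingertips push it near its top so that it topples over onto the thin rectangular cork mat beside it, then nudge the lying box along until all of it is on the mat. Only push, gently: do not pinch, squash or lift the box, and leave the round kettle stand and the other things where they are.

Things in the scene. Friction and masses are not known exactly. Their poses are not given: they have to be found in the camera images.
- mat: thin rectangular cork mat with a darker line just inside its edge, fixed to the worktop, 150 mm (its x) by 200 mm (its y), 3 mm thick; origin under its centre on the worktop, z up. It lies either to the left or to the right of the tea box, with the box opposite the middle of one of its 150 mm edges and 10 to 35 mm away from it; mat x points roughly away from the robot, mat y roughly left
- teabox_mid (a point): centre of the loose pale green cardboard tea box, a solid block 70 x 134 x 74 mm along its own x, y, z axes, 0.1 to 0.2 kg. It stands on end on the worktop: its y axis (134 mm) points up, so this point is 67 mm high, and its x axis (70 mm) is level and points along the mat's y, to within 0.12 rad. Pushed at about 110 mm height towards the mat it tips rather than slides, goes over at about 0.48 rad, and then lies with its lower end on the worktop just short of the mat
- teabox_top (a point): centre of the tea box's 70 x 74 mm end that is at the top at the start (+67 mm along its y from the centre); same axes as teabox_mid. Wall cupboards hang 0.57 m above the worktop, from about 0.57 m ahead of the robot base, so stay low when moving over the work
- teabox_foot (a point): centre of the tea box's 70 x 74 mm end that it stands on at the start (-67 mm along its y from the centre); same axes as teabox_mid
- stand: black round flat kettle stand, 162 mm across, 20 mm high, loose; origin at the centre of its underside. It lies on the side of the tea box away from the mat, its rim about 30 to 50 mm from the box; not to be moved
- garlic: loose garlic bulb, about 55 mm across and 54 mm high, on the far side of the tea box and mat; origin at its underside; not to be moved
- shaker: loose salt shaker, 44 mm across, 90 mm high, on the far side of the tea box and mat; origin at the centre of its underside; not to be moved
- lemon: loose lemon, 75 x 56 x 57 mm, at the right; origin at its underside; not to be moved
- tomato: loose tomato, 56 mm across, 57 mm high, at the left; origin at its underside; not to be moved
Not all that is in view belongs to the job. What is shaped like the part that bears teabox_mid but black is not meant.

How it is judged (in metres and radians):
On the way:
1. the tea box has toppled and lies on its side with its middle over the mat (angle between teabox_mid's own y axis and vertical between 1.5 and 1.64 rad and x of teabox_mid in the frame of mat between -0.075 and 0.075 m and y of teabox_mid in the frame of mat between -0.1 and 0.1 m), for 0.2 s.
At the end, for the whole second after the job is handed in: The tea box lies on a long side (its long axis level within 4 degrees), at rest and flat on the mat, all of it on the mat: the middles of both its ends are within 102 mm of the mat's centre along the mat and within 40 mm of the mat's centre line (a corner may overhang by some 2 to 4 mm) (angle between teabox_mid's own y axis and vertical between 1.5 and 1.64 rad and x of teabox_top in the frame of mat between -0.04 and 0.04 m and y of teabox_top in the frame of mat between -0.102 and 0.102 m and x of teabox_foot in the frame of mat between -0.04 and 0.04 m and y of teabox_foot in the frame of mat between -0.102 and 0.102 m and height (world z) of teabox_mid between 0.034 and 0.046 m and linear speed of teabox below 0.01 m/s); the robot touches nothing.
It fails at once if the tea box is lifted off its support (its middle rises above 88 mm; tipping over takes it to about 79 mm) (height (world z) of teabox_mid above 0.088 m).
It fails at once if the fingers squeeze or press the tea box with over 20 N (tipping and nudging take under 5 N) (contact force between the fingers and teabox above 20 N).
It fails at once if the kettle stand is moved more than 20 mm (distance of stand from where it was at the start of the episode above 0.02 m).
It fails at once if the garlic, salt shaker, lemon or tomato is moved more than 20 mm (distance of any of garlic, shaker, lemon, tomato from where it was at the start of the episode above 0.02 m).
It also fails if it takes over 45 s, if anything falls off the work surface, if the arm or the gripper's body presses on something with over 40 N, if the wrist force passes 120 N, or if a joint passes its speed limit or range.

### The arm

A 6-joint arm with a two-finger parallel gripper is mounted at the origin on a cart in front of the work surface, level with it; the furniture and walls round the work are solid. World frame = base frame: x ahead of the robot, y to its left, z up, the work surface at z = 0. Lengths are in mm, angles in rad, forces in N, time in s.
With the tool pointing down it reaches from about 350 to 975 mm from the base axis. Payload 7.1 kg.
Tool frame: the origin (TCP) lies on the front face of the gripper's body, between the roots of the fingers; the fingertips stand 80 mm ahead of it and the grasp point (between the pads) lies 61 mm ahead of it (env.tips_ahead is the distance from the TCP to the fingertips, in mm); z points along the fingers, y is the direction in which the jaws open and shut (so a half turn about z gives the same grasp; the last joint's range is limited). The gripper opens to 88 mm and grips with 3 to 60 N. Pads are 20 mm wide; open, the fingers measure 115 mm over their backs; the gripper's body (75 mm by 178 mm) begins 61 mm behind the grasp point.
Start: joints at [-1.243, 0.423, 1.63, -0, 1.089, -0.019], TCP at [212.448, -587.768, 302.675] pointing down, gripper open.
Joint ranges: [-3, 3], [-0.9, 2.11], [0.09, 2.58], [-1.31, 4.45], [0.11, 2.69], [-2.54, 2.54]. Speed limits (rad/s): [2.39, 2.39, 3.01, 3.14, 3.14, 3.14].

### API

Orientations are given as a unit quaternion [x, y, z, w].
In Python, from station import env, set_gripper, viewer, workorder gives the robot as it stands. Calls block until the motion is done:
- env.reach(position, orientation): joint-space move of the TCP to a pose.
- env.move_l(position, rot=None, rate=150, f_stop=None): straight line of the TCP; rot=None keeps the orientation; rate is the mean speed in mm/s. With f_stop (N) it stops when the force on the tool has changed by that much, and returns True; else False.
- env.move_joints(angles): joint-space move.
- set_gripper(opening): finger opening in mm; the grip force is fixed at half the most; returns when the fingers have stopped.
- env.hold(seconds).
- env.ik(position, orientation): joint angles nearest the present ones, or None.
- env.read_state(): the state.
- viewer.camera(name): name is "scene" or "top" or "wrist"; returns the picture (420x560x3 uint8, blue, green, red); there is no depth.
- viewer.camera_params(name): a dict with "fx", "fy", "cx", "cy" (pixels), "dist" ([k1, k2, p1, p2, k3] as OpenCV has them; the pictures are not rectified), "pose" (4x4, takes a point from camera to world coordinates); the wrist camera has in their place "tool_from_camera" (4x4, takes a point from camera to tool coordinates, whose origin is the TCP and whose axes are the flange's). Camera axes: x right, y up, looking along -z (the intrinsics and any distortion apply to the point x, -y, -z); pixel columns grow to the right and rows downward; lengths in mm; the calibration is good to about 2 mm. A picture is of the moment at which its call begins: read the wrist's pose just before it. camera_params takes no time and is no camera call.
A pose or a line that the arm cannot do raises env.IKError and nothing moves.
- workorder.sign_off(): hands the job in, once; it reports no verdict.
The state is a dict: "time_s": time; "qpos": joint angles; "dq": joint speeds; "tau": joint torques, N m; "tool_pos": TCP position; "orientation": TCP orientation; "force": force on the tool from outside, world axes, zero at the start; "wrist_torque": the same for the moment, N m; "width": finger opening in mm.
Only numpy, scipy, OpenCV 4.12 (cv2) and the standard library are available. Lean on these libraries where they do the work, as an engineer would, in place of code of your own. Each camera call takes 0.05 s, during which the arm holds its last target.

## Working session

There is one attempt and no reset: what is moved stays moved. The work goes in short steps, each a Python script; the robot and the scene stay as the last script left them, time stands still between calls to the robot, and variables do not carry over. Pictures are saved under pics/ and viewed, and the job is handed in when it is done.

```bash
ls; mkdir -p pics
python3 - <<'E'
from station import env, viewer
import cv2
for n in ("scene","top","wrist"):
    cv2.imwrite(f"pics/{n}0.png", viewer.camera(n))
    p=viewer.camera_params(n); print(n,{k:(v.tolist() if hasattr(v,'tolist') else v) for k,v in p.items()})
s=env.read_state(); print(s['time_s'],s['tool_pos'],s['orientation'],s['width'])
E
```

```text
pics
scene {'fx': 382.82741629667964, 'fy': 382.82741629667964, 'cx': 284.44292341166823, 'cy': 207.8241986424264, 'dist': [0.03622277434443339, 0.0, 0.0, 0.0, 0.0], 'pose': [[-0.8496236522799189, 0.3481300981748381, -0.39616295161373827, 71.15417121684919], [-0.5272429214017418, -0.5429741402554973, 0.6536007840001113, 798.5828778876028], [0.012431867047560233, 0.7641887971951573, 0.6448728021270014, 909.026118138446], [0.0, 0.0, 0.0, 1.0]]}
top {'fx': 440.1359758025027, 'fy': 440.1359758025027, 'cx': 280.0478928341499, 'cy': 207.92791220838555, 'dist': [0.001747496108098485, 0.0, 0.0, 0.0, 0.0], 'pose': [[-0.02335159461274278, 0.9958036474130915, -0.08848615048597047, 430.4251150965163], [-0.999719373137098, -0.02361254599624112, -0.0019033249705002482, -4.584830077904106], [-0.003984721246216856, 0.08841687322202188, 0.9960755887613304, 1403.0244151948873], [0.0, 0.0, 0.0, 1.0]]}
wrist {'fx': 336.42870003831143, 'fy': 336.42870003831143, 'cx': 274.9185292969267, 'cy': 208.88925941465874, 'dist': [-0.06697864299935624, 0.0, 0.0, 0.0, 0.0], 'tool_from_camera': [[0.0005833357484357608, 0.9654464093654153, 0.26060101757826926, 70.72414208810223], [0.9999998227202028, -0.0005320390637719985, -0.0002673836115785334, -0.5709150138908381], [-0.00011949462631130046, 0.26060112735339325, -0.9654465485686782, -83.11240498441718], [0.0, 0.0, 0.0, 1.0]]}
0.15 [ 212.34513197 -587.46801285  302.09783582] [ 9.85001893e-01  1.72542552e-01 -9.01234954e-05 -5.74641865e-04] 87.5937275938817
```

View pics/scene0.png

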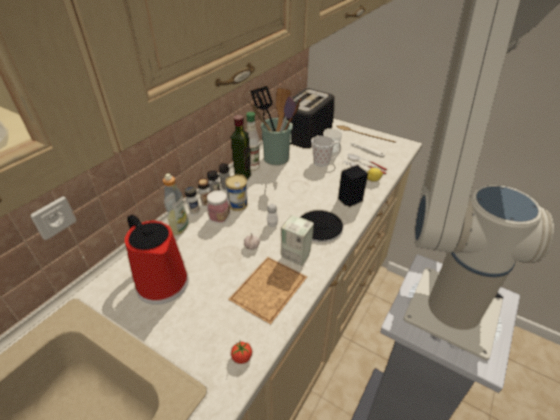

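View pics/top0.png

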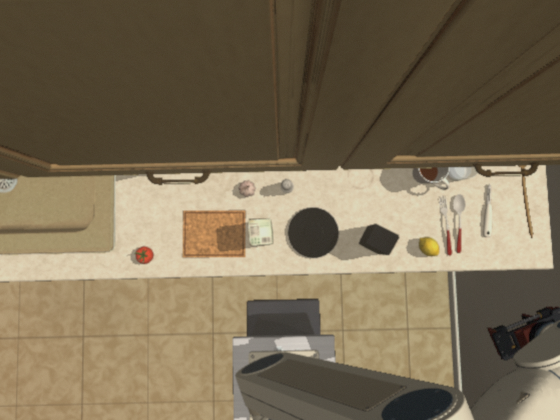

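The mat is to the left (+y) of the box around (215,233) in the top view. The box top is at about (260,232), and the stand is to its right at (313,232). I'll enlarge to get the corners.

Run:
```python
import cv2
a=cv2.imread("pics/top0.png")[165:275,170:350]; cv2.imwrite("pics/topc.png",cv2.resize(a,None,fx=4.4,fy=4.4,interpolation=cv2.INTER_CUBIC))
a=cv2.imread("pics/scene0.png")[195:325,225:355]; cv2.imwrite("pics/scenec.png",cv2.resize(a,None,fx=4.5,fy=4.5,interpolation=cv2.INTER_CUBIC))
```

```text
(no output)
```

View pics/topc.png

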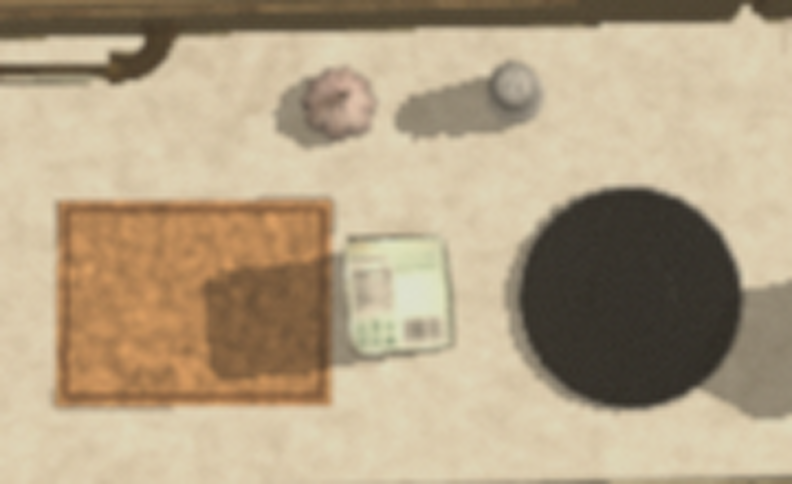

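View pics/scenec.png

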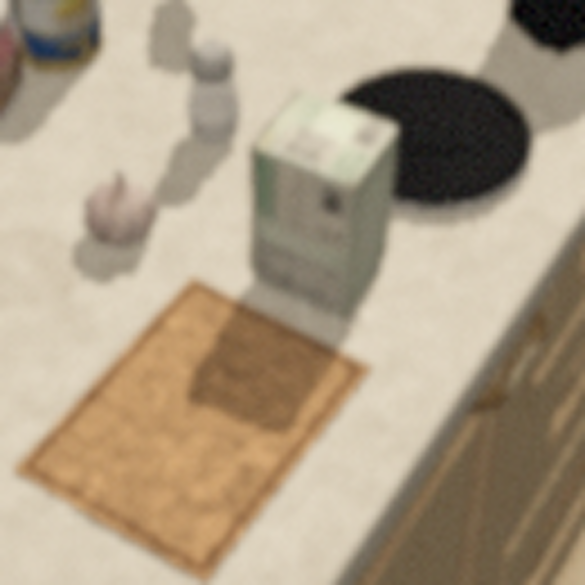

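```bash
cat > h.py <<'E'
import numpy as np, cv2
from station import env, viewer
def ray(n,uv,P=None):
    p=viewer.camera_params(n); K=np.array([[p['fx'],0,p['cx']],[0,p['fy'],p['cy']],[0,0,1]])
    u=cv2.undistortPoints(np.array([[uv]],float),K,np.array(p['dist']))[0,0]
    T=np.array(p['pose']) if P is None else P
    return T[:3,3], T[:3,:3]@np.array([u[0],-u[1],-1.])
def onz(n,uv,z,P=None):
    o,d=ray(n,uv,P); return o+d*(z-o[2])/d[2]
def tri(a,b):
    A=[];B=[]
    for o,d in (a,b):
        d=d/np.linalg.norm(d);M=np.eye(3)-np.outer(d,d);A.append(M);B.append(M@o)
    return np.linalg.lstsq(np.vstack(A),np.hstack(B),rcond=None)[0]
E
python3 - <<'E'
from h import *
np.set_printoptions(precision=1,suppress=True)
t=lambda x,y:(170+x/4.4,165+y/4.4)
s=lambda x,y:(225+x/4.5,195+y/4.5)
mt=[(57,202),(332,201),(331,405),(56,405)]; ms=[(20,468),(195,282),(368,370),(205,580)]
for a,b in zip(mt,ms): print('mat',onz('top',t(*a),3),onz('scene',s(*b),3),tri(ray('top',t(*a)),ray('scene',s(*b))))
bt=[(346,236),(441,236),(453,348),(354,356)]; bs=[(255,150),(300,92),(398,128),(350,190)]
for a,b in zip(bt,bs): print('box',onz('top',t(*a),134),onz('scene',s(*b),134),tri(ray('top',t(*a)),ray('scene',s(*b))))
for b in [(255,275),(345,315),(380,270)]: print('bot',onz('scene',s(*b),0))
E
```

```text
mat [552.6 308.3   3. ] [547.3 307.2   3. ] [550.5 307.4   1.4]
mat [548.6 108.7   3. ] [541.4 116.4   3. ] [548.3 108.9  -7.7]
mat [401.5 111.8   3. ] [399.6 120.1   3. ] [402.1 112.9  -6. ]
mat [406.1 309.6   3. ] [403.8 312.1   3. ] [405.6 310.3  -0.8]
box [514.3  89.3 134. ] [504.7  97.2 134. ] [512.7  88.9 123.8]
box [512.8  26.9 134. ] [509.5  31.9 134. ] [512.8  26.9 128.8]
box [439.3  20.7 134. ] [435.8  27.8 134. ] [439.3  20.7 126.8]
box [435.6  85.4 134. ] [433.6  96.1 134. ] [436.9  86.7 124.2]
bot [510.7  85.7   0. ]
bot [438.   83.8   0. ]
bot [437.9  33.7   0. ]
```

Run:
```python
from h import *
from scipy.spatial.transform import Rotation as R
q=R.from_matrix(np.array([[0,1,0],[1,0,0],[0,0,-1]],float)).as_quat()
p=[475,20,320]
print(env.ik(p,q))
env.reach(p,q)
def snap(k):
    s=env.read_state(); T=np.eye(4);T[:3,:3]=R.from_quat(s['orientation']).as_matrix();T[:3,3]=s['tool_pos']
    P=T@np.array(viewer.camera_params('wrist')['tool_from_camera']); np.save(f'P{k}.npy',P)
    im=viewer.camera('wrist');cv2.imwrite(f'pics/w{k}.png',im);print(s['time_s'],s['tool_pos'],s['qpos'])
snap(1)
env.move_l([475,110,320]); snap(2)
```

```text
[ 1.70473393e-02  1.78793647e-01  1.93493838e+00 -4.44089210e-16
  1.02786063e+00  1.70473393e-02]
2.5083 [475.19649885  19.3970564  319.99521716] [ 1.58280982e-02  1.79036577e-01  1.93464331e+00 -1.34862794e-04
  1.02782159e+00  1.70788601e-02]
3.3083 [474.91331985 109.66767444 319.89152211] [ 2.02661282e-01  1.97753394e-01  1.91095190e+00 -3.33586901e-04
  1.03323555e+00  2.02584533e-01]
```

View pics/w1.png

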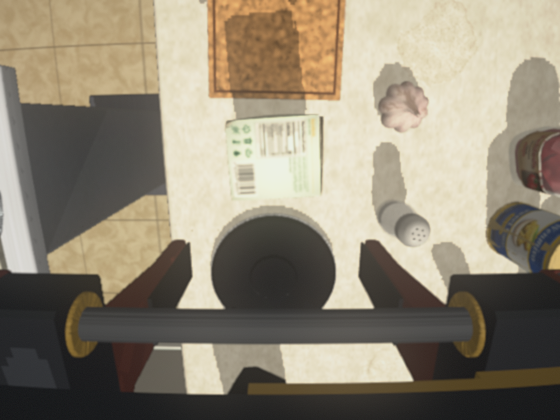

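View pics/w2.png

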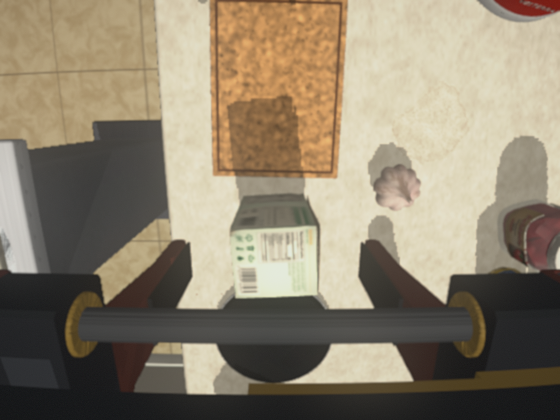

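Both wrist views show the mat at the top (near edge about row 98, then 176), the box below it, and the stand behind the box. I'll zoom in.

Run:
```python
import cv2
a=cv2.imread("pics/w1.png")[80:220,200:350]; cv2.imwrite("pics/w1c.png",cv2.resize(a,None,fx=4,fy=4,interpolation=cv2.INTER_CUBIC))
a=cv2.imread("pics/w2.png")[165:305,200:350]; cv2.imwrite("pics/w2c.png",cv2.resize(a,None,fx=4,fy=4,interpolation=cv2.INTER_CUBIC))
```

```text
(no output)
```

View pics/w1c.png

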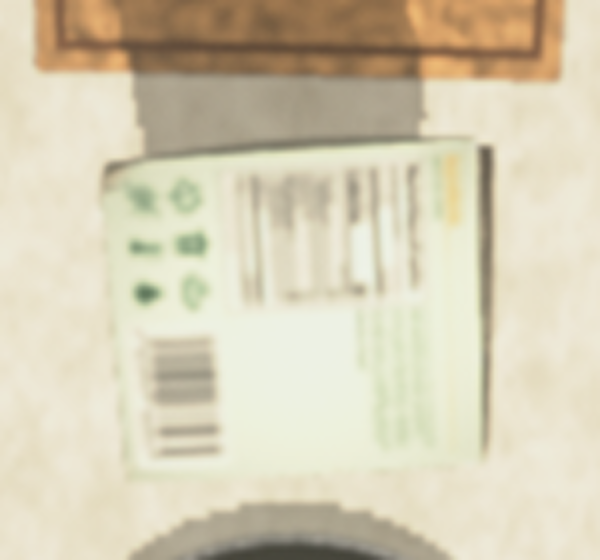

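View pics/w2c.png

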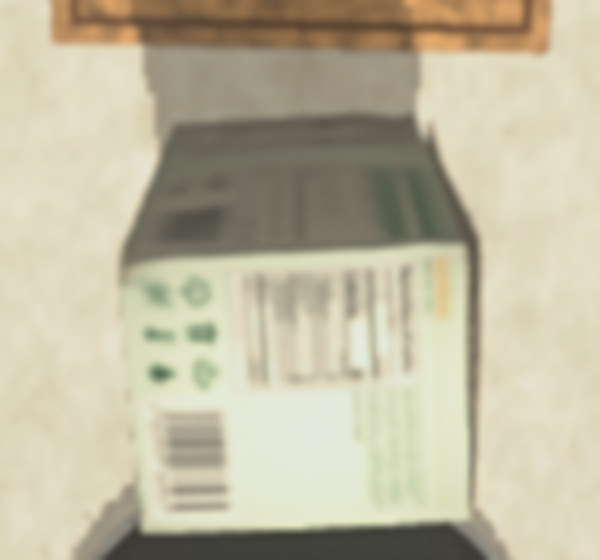

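Run:
```python
from h import *
np.set_printoptions(precision=1,suppress=True)
P1=np.load('P1.npy');P2=np.load('P2.npy')
f1=lambda x,y:(200+x/4,80+y/4)
f2=lambda x,y:(200+x/4,165+y/4)
for n,a,b,z in [('TL',(108,165),(125,258),134),('TR',(476,140),(465,243),134),('BR',(480,466),(470,518),134),('BL',(130,475),(142,532),134),('mL',(37,70),(52,42),3),('mR',(558,79),(548,52),3)]:
    print(n,onz('wrist',f1(*a),z,P1),onz('wrist',f2(*b),z,P2),tri(ray('wrist',f1(*a),P1),ray('wrist',f2(*b),P2)))
for b in [(172,127),(412,118)]: print('bot',onz('wrist',f2(*b),0,P2))
```

```text
TL [437.5  88.9 134. ] [437.6  90.4 134. ] [436.9  88.9 129.4]
TR [508.9  93.6 134. ] [509.1  93.8 134. ] [509.1  93.6 133.3]
BR [511.8  28.7 134. ] [512.5  29.1 134. ] [512.3  28.4 132.6]
BL [439.8  26.9 134. ] [439.1  25.6 134. ] [439.9  27.7 137.7]
mL [399.9 114.5   3. ] [399.9 114.6   3. ] [399.8 114.5   2.9]
mR [548.6 112.    3. ] [549.2 111.7   3. ] [548.6 111.9   4.4]
bot [435.1  87.6   0. ]
bot [508.8  90.5   0. ]
```

Box centre is about (475, 60) with yaw about +0.045. Mat centre is about (476, 213) with yaw about -0.018. The triangulated box top is 129–138 mm, which matches 134. Next I topple it.

```bash
cat >> h.py <<'E'
from scipy.spatial.transform import Rotation as R
def Q(yaw):
    return (R.from_euler('z',yaw)*R.from_matrix(np.array([[0,1,0],[1,0,0],[0,0,-1]],float))).as_quat()
def snap(k):
    s=env.read_state(); T=np.eye(4);T[:3,:3]=R.from_quat(s['orientation']).as_matrix();T[:3,3]=s['tool_pos']
    P=T@np.array(viewer.camera_params('wrist')['tool_from_camera']); np.save(f'P{k}.npy',P)
    im=viewer.camera('wrist');cv2.imwrite(f'pics/w{k}.png',im);print(s['time_s'],s['tool_pos'],s['force'])
E
python3 - <<'E'
from h import *
q=Q(0.045)
env.move_l([477,-15,320],q,rate=200)
set_gripper(36)
env.move_l([477,-15,186],rate=150)
f0=env.read_state()['force']
y=-15;dx=-0.045
for y,r in [(10,60),(25,40),(40,40),(50,40),(58,40),(66,40),(72,40)]:
    st=env.move_l([477+dx*(y+15),y,186],rate=r,f_stop=8); s=env.read_state()
    print(y,st,s['tool_pos'].round(1),np.round(s['force']-f0,2),s['time_s'],s['width'])
    if st: break
cv2.imwrite('pics/scene3.png',viewer.camera('scene'))
snap(3)
E
```

```text
Traceback (most recent call last):
NameError: name 'set_gripper' is not defined
```

```bash
sed -i 's/import env, viewer/import env, viewer, set_gripper, workorder/' h.py
python3 - <<'E'
from h import *
q=Q(0.045)
set_gripper(36)
env.move_l([477,-15,186],rate=150)
f0=env.read_state()['force']
y=-15;dx=-0.045
for y,r in [(10,60),(25,40),(40,40),(50,40),(58,40),(66,40),(72,40)]:
    st=env.move_l([477+dx*(y+15),y,186],rate=r,f_stop=8); s=env.read_state()
    print(y,st,s['tool_pos'].round(1),np.round(s['force']-f0,2),s['time_s'],s['width'])
    if st: break
cv2.imwrite('pics/scene3.png',viewer.camera('scene'))
snap(3)
E
```

```text
10 False [475.9  10.4 186.1] [0.08 1.94 1.1 ] 6.6667 36.082130621616585
25 False [475.2  25.2 186. ] [ 0.03  0.05 -0.08] 7.1917 36.00741041852098
40 False [474.5  40.2 186. ] [0.21 1.5  0.42] 7.7167 36.31469517665444
50 False [474.   50.3 185.9] [-0.21  0.65 -0.4 ] 8.1167 36.250722058768226
58 False [473.7  58.3 186. ] [-0.35  0.01 -0.93] 8.4667 35.57654544804165
66 False [473.3  66.2 186. ] [-0.16  1.2   0.08] 8.8167 35.97118319662888
72 False [473.1  72.2 186. ] [0.21 1.2  0.77] 9.1167 35.85887341503626
9.1667 [473.05412883  72.10440313 185.9987279 ] [-0.4030027   0.64960303  0.98901735]
```

View pics/scene3.png

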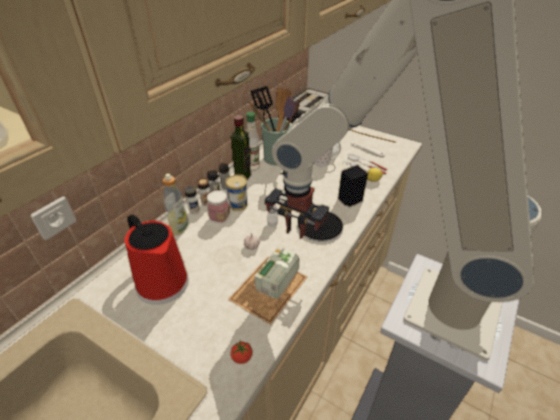

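View pics/w3.png

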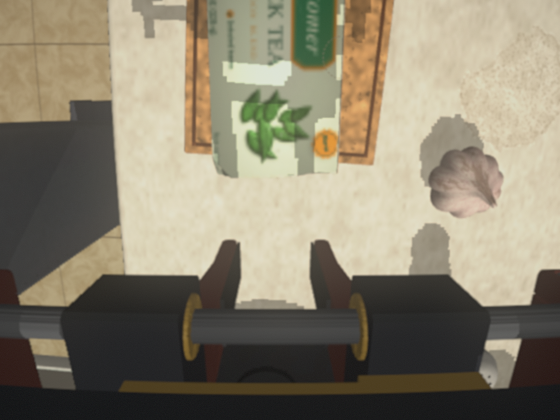

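The box has toppled and lies on the mat. Its foot edge shows in the wrist view from about (217,176) to (338,173), overhanging the mat's near edge. Next I locate the foot edge, then nudge.

Run:
```python
from h import *
np.set_printoptions(precision=1,suppress=True)
P=np.load('P3.npy')
for uv in [(217,175),(338,173),(212,60),(342,60)]: print(onz('wrist',uv,73,P))
for uv in [(186,152),(372,164)]: print(onz('wrist',uv,3,P))
```

```text
[436.7 109.7  73. ]
[507.8 114.2  73. ]
[433.5 173.3  73. ]
[504.5 176.6  73. ]
[400.4 114.9   3. ]
[548.1 112.3   3. ]
```

Run:
```python
from h import *
env.move_l([473,74,102],rate=100)
f0=env.read_state()['force']
for y,r in [(95,60),(105,40),(115,40),(125,40),(134,40)]:
    st=env.move_l([473-.045*(y-74),y,102],rate=r,f_stop=8); s=env.read_state()
    print(y,st,s['tool_pos'].round(1),np.round(s['force']-f0,2),s['time_s'])
    if st: break
env.move_l([472,95,102],rate=80)
env.move_l([472,80,250],rate=200)
snap(4); cv2.imwrite('pics/scene4.png',viewer.camera('scene'));cv2.imwrite('pics/top4.png',viewer.camera('top'))
```

```text
95 False [472.   95.5 102.1] [ 0.6   0.06 -1.46] 10.7083
105 False [471.6 105.2 102. ] [-0.19 -0.68 -1.56] 11.1083
115 False [471.1 115.3 102. ] [ 0.15  0.25 -1.1 ] 11.5083
125 False [470.7 125.3 102. ] [ 0.62 -0.35 -1.36] 11.9083
134 False [470.3 134.3 102. ] [-0.13  0.39 -1.69] 12.2833
13.8167 [471.41024756  80.13660263 249.30365618] [-0.54919279 -0.09896562 -0.65794136]
```

View pics/w4.png

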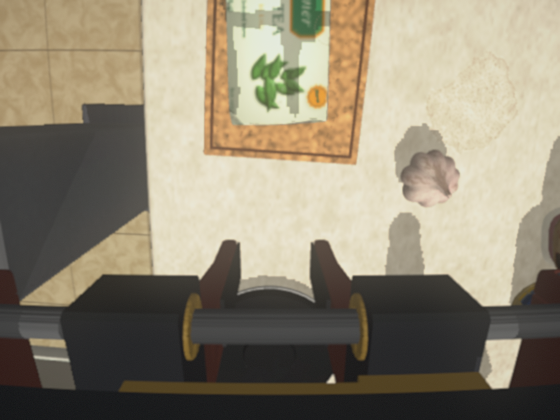

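View pics/scene4.png

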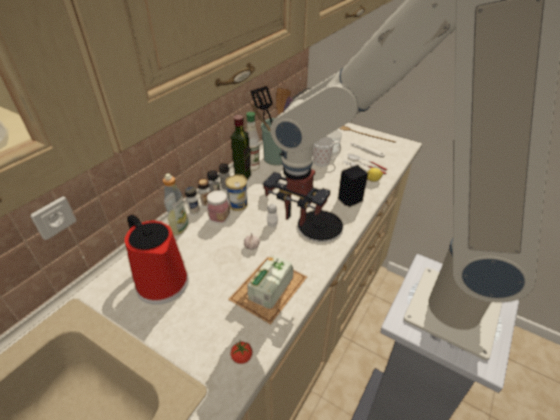

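View pics/top4.png

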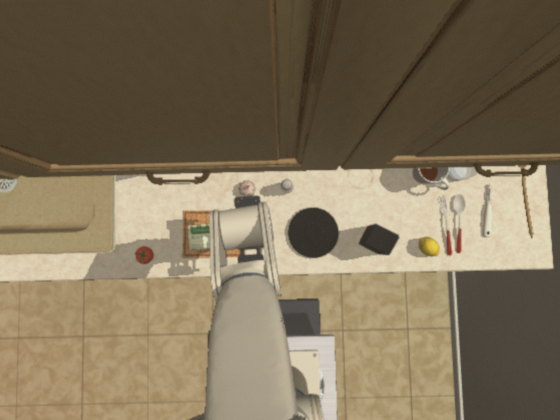

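Run:
```python
from h import *
np.set_printoptions(precision=1,suppress=True)
P=np.load('P4.npy')
for uv in [(233,124),(327,122)]: print(onz('wrist',uv,73,P))
for uv in [(206,153),(355,163)]: print(onz('wrist',uv,3,P))
p=onz('wrist',(233,124),73,P)/2+onz('wrist',(327,122),73,P)/2
y=0.045
for c,d in (('foot',0),('top',134)):
    w=p[:2]+d*np.array([-np.sin(y),np.cos(y)])-np.array([476.1,213.2]); m=-.018
    print(c, w@[np.cos(m),np.sin(m)], w@[-np.sin(m),np.cos(m)])
a=cv2.imread("pics/scene4.png")[245:325,220:320]; cv2.imwrite("pics/s4c.png",cv2.resize(a,None,fx=6,fy=6,interpolation=cv2.INTER_CUBIC))
env.hold(0.3)
```

```text
[436.2 146.1  73. ]
[506.6 150.9  73. ]
[401.7 116.    3. ]
[547.9 113.    3. ]
foot -3.530304594814422 -64.78038711331362
top -11.966721319930524 68.95377782908315
```

View pics/s4c.png

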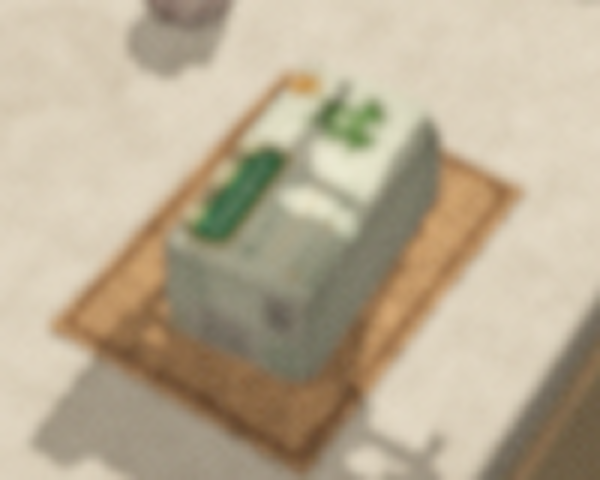

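The box lies flat with mat visible on all sides. The ends are at about (-4,-65) and (-12,+69) mm in the mat frame, well within the limits, and the gripper is clear. I'm handing it in.

Run:
```python
from h import *
print(workorder.sign_off())
```

```text
the job is handed in; nothing more can be done
None
```

The tea box is lying flat on the cork mat and the job is handed in; sign-off gave no verdict. I toppled it with the partly closed fingertips at about 106 mm height. I then nudged its foot end about 36 mm along until all of it was on the mat.

- **Box position:** in the last wrist-camera check the foot end was at (-4, -65) mm and the top end at (-12, +69) mm in the mat frame. The limits are ±40 and ±102 mm. The top end was out of the wrist view, so I worked it out from the foot edge using the yaw I measured before the nudge. The scene view shows mat on all sides of the box.
- **Forces and time:** the tool force changed by about 2 N at most at the readings I took, and no 8 N stop was triggered. About 14 s of the 45 s were used.
- **Other things:** the gripper was well above the box at the end. The stand, garlic, shaker, lemon and tomato looked unmoved in the pictures, but I did not measure them again.
- **Disagreements:** the scene camera put points 1 to 10 mm away from the top and wrist cameras. I used the wrist measurements, which agreed with each other to about 2 mm.

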